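# Refit the idler roller of a lab jar roller

### The arm

A 6-joint arm with a two-finger parallel gripper is mounted at the origin on the work surface. World frame = base frame: x ahead of the robot, y to its left, z up, the work surface at z = 0. Lengths are in mm, angles in rad, forces in N, time in s.
With the tool pointing down it reaches from about 350 to 775 mm from the base axis. Payload 5.5 kg.
Tool frame: the origin (TCP) lies on the centre line of the jaws, within the pads' length; the fingertips stand 14 mm ahead of it and the grasp point (between the pads) lies 5 mm behind it; z points along the fingers, y is the direction in which the jaws open and shut (so a half turn about z gives the same grasp; the last joint's range is limited). The gripper opens to 85 mm and grips with 20 to 120 N. Pads are 22 mm wide; open, the fingers measure 114 mm over their backs; the gripper's body (76 mm by 85 mm) begins 54 mm behind the grasp point. The pads swing forward as they close: fully open they stand 13 mm farther back than shut.
Start: joints at [-1.361, 0.313, 0.046, 1.304, 0, 1.431], TCP at [197.056, -540.224, 225.123] pointing down, gripper open.
Joint ranges: [-2.76, 2.76], [-0.86, 1.69], [-1.03, 1.26], [-2.2, 2.34], [-1.47, 1.5], [-3.14, 3.14]. Speed limits (rad/s): [2.57, 2.57, 3.14, 3.14, 3.14, 3.14].

### API

Orientations are given as a unit quaternion [x, y, z, w].
In Python, from rig import robot, eyes gives the robot as it stands.
- The arm moves only by the tool apply_moves, never from a script. Its argument "rows" is a list of rows, each an object with "grip": the finger opening in mm, from 0 to 85.4; "translation": the shift along the tool's x, y, z in mm, a list of three; "spin": the turn about the tool's z in rad. In form: [{"grip": grip, "translation": [x, y, z], "spin": spin}, ...]. A call has 1 to 20 rows; each row is the pose to reach, as a shift and turn from the pose commanded when the call began, along the tool's axes at that moment; what a row does not reach only later rows make up. A row lasts 1/8 s, in which the tool goes at most 62.5 mm and 10.7 degrees, less where a joint would pass 70% of its speed; a pose out of reach is approached as far as the arm can. A call with a gripper value outside its range is refused whole. The fingers move at their own pace and stop on an object; "force" is the grip in N (left out, the last holds). Time passes only in rows, so rows that repeat a pose let the fingers close. It gives the time, the measured TCP pose, the force and the opening at its end, in the units of the state.
- robot.sense(): the state, without advancing time (a new reading comes with each control period).
- eyes.snapshot(name): name is "side" or "top"; returns a dict with "color" (480x640x3 uint8, blue, green, red), "vertical_fov" (degrees; the focal length in pixels is half the picture's height over the tangent of half this angle, whatever the lens; pixels are square), "cx", "cy" (the principal point, pixels), "extrinsics" (4x4, takes a point from world to camera coordinates). Camera axes: x right, y down, z forward; pixel columns grow to the right and rows downward; lengths in mm; the calibration is good to about 2 mm. A picture is of the moment at which its call begins. There is no depth.
- robot.close_job(): hands the job in, once; it reports no verdict.
The state is a dict: "t": time; "joints": joint angles; "dq": joint speeds; "tau": joint torques, N m; "eef_pos": TCP position; "ee_rot": TCP orientation; "contact_force": force on the tool from outside, world axes, zero at the start; "ft_torque": the same for the moment, N m; "finger_gap": finger opening in mm.
Only numpy, scipy, OpenCV 4.12 (cv2) and the standard library are available. Lean on these libraries where they do the work, as an engineer would, in place of code of your own. Each camera call takes 0.05 s, during which the arm holds its last target.

### The job

The jar roller on the bench is missing one of its two rollers. Take the longer of the two loose rollers from its rest and lower it gently into the empty pair of open slots in the jar roller, so that both axle ends lie fully at the bottom of their slots, then let go. Leave the shorter roller lying in its rest.

Things in the scene. Friction and masses are not known exactly. Their poses are not given: they have to be found in the camera images.
- roller_center (a point): Centre of the long loose roller: grey cylinder, diameter 30, length 150 mm, with a 10 mm steel axle out 35 mm at both ends (220 overall); 0.3 kg. Its y runs along the axle (it may be rolled about it). It lies loose and level, axis 45 mm above the table, in a fixed rest of two white V saddles, 18 mm thick, 57 mm either side of the centre; the middle 90 mm is free to grip from above.
- roller_seat (a point): Where the long roller's centre lies once fitted, 85 mm above the table; y along the fitted axle, x towards the machine's other roller, z up. Each end has an open slot 14 mm wide in an end plate 16 mm thick (inner faces 88 mm either side of this point, so 13 mm end play). Slot floor 80 mm above the table, straight up to 98, then flared to a mouth 44 mm wide at 122.
- jar_roller: The jar roller, a fixed white machine; origin under its middle on the table, the seat at its x = -45 mm. White deck 45 mm above the table, two grey metal end plates. Its other roller, of the same size, is fitted parallel to the seat, 90 mm from it in +x, top 100 mm above the table. A motor box 105 mm high on its -y end is clear of the slots.
- short_roller_center (a point): Centre of the short loose roller (y along its axle): the same 30 mm grey cylinder and 10 mm axle, but only 96 mm long, 150 overall, too short for the slots. It lies in a rest like the other's, axis 45 mm above the table. The two rests stand about 130 to 190 mm apart; either may be the nearer to the robot.
Mind the look-alikes: they are no part of the job. What is shaped like the part that bears roller_center but blue or orange is not meant.

How it is judged:
By the outcome, as a careful person would: the job done as asked, in the order asked, and still so for the second after the job is handed in, with the robot touching nothing.
It also fails if it takes over 38 s, if anything falls off the work surface, if the arm or the gripper's body presses on something with over 40 N, if the wrist force passes 120 N, or if a joint passes its speed limit or range.

## Working session

There is one attempt and no reset: what is moved stays moved. The work goes in short steps, Python scripts to look and compute and a tool call to move; the robot and the scene stay as the last step left them, time stands still between calls to the robot, and variables do not carry over. Pictures are saved under pics/ and viewed, and the job is handed in when it is done.

Besides the shell and the picture viewer there is one more tool, called after "Emit:" as name([rows], argument=value, ...), one row to a line, values as JSON. apply_moves: Moves the arm, as the interface text tells. Its arguments: {"type":"object","properties":{"rows":{"type":"array"},"force":{"type":"number"}},"required":["rows"]}

```bash
mkdir -p pics; ls
python3 - <<'E'
from rig import robot, eyes
import cv2,numpy as np,pickle
print(robot.sense())
d={}
for n in ("side","top"):
    s=eyes.snapshot(n); d[n]=s; cv2.imwrite(f"pics/{n}0.png",s["color"])
    print(n,s["vertical_fov"],s["cx"],s["cy"],np.round(s["extrinsics"],4).tolist())
pickle.dump(d,open("s0.pkl","wb"))
E
```

```text
pics
{'t': 0.0, 'joints': array([-1.36059012e+00,  3.13990736e-01,  4.49571019e-02,  1.30358179e+00,
       -2.40974389e-05,  1.43120743e+00]), 'dq': array([ 0.00088745, -0.00015035,  0.00075688,  0.0001353 , -0.00023683,
        0.00066195]), 'tau': array([ 5.34078008e-04, -4.80631077e+01,  2.98530114e+01,  1.93834200e-02,
       -2.51505662e-04,  4.75811134e-06]), 'eef_pos': array([ 196.93467699, -539.66388987,  224.20542455]), 'ee_rot': array([ 9.84743961e-01,  1.74007194e-01, -4.41495257e-05, -9.08557965e-04]), 'contact_force': array([ 0.40290247,  1.34023907, -0.42714918]), 'ft_torque': array([-0.00480696, -0.02907999, -0.04933861]), 'finger_gap': 85.52428649885208}
side 54.1452224894792 314.46192015883156 241.45240801262494 [[-0.936, -0.3516, 0.0143, 528.2689], [-0.2858, 0.7359, -0.6139, 88.8723], [0.2053, -0.5787, -0.7893, 956.1708], [0.0, 0.0, 0.0, 1.0]]
top 54.00390419382639 319.8915842375022 241.66476226120318 [[0.0076, -0.9999, -0.0099, 122.652], [-0.9994, -0.0072, -0.0336, 503.4936], [0.0335, 0.0101, -0.9994, 1042.1241], [0.0, 0.0, 0.0, 1.0]]
```

View pics/top0.png

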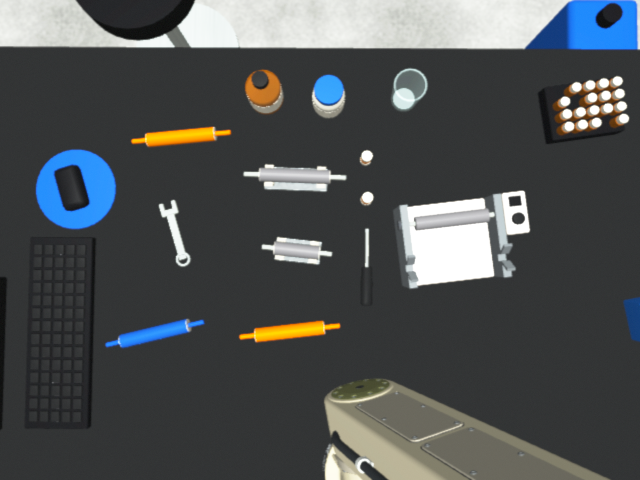

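View pics/side0.png

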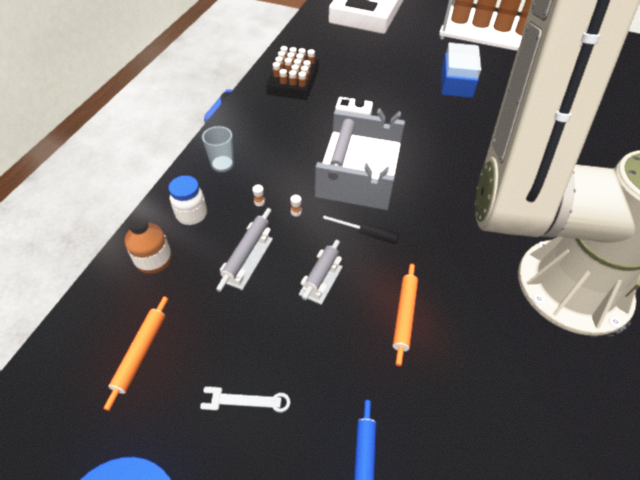

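Run:
```python
import cv2,pickle
d=pickle.load(open("s0.pkl","rb"))
def crop(n,x,y,w,h,k,o):
    c=d[n]["color"][y:y+h,x:x+w]; cv2.imwrite(o,cv2.resize(c,None,fx=k,fy=k,interpolation=cv2.INTER_CUBIC))
crop("top",235,150,120,60,6,"pics/t_roller.png")
crop("top",385,180,150,115,5,"pics/t_jar.png")
crop("side",300,90,120,120,5,"pics/s_jar.png")
crop("side",205,200,150,110,5,"pics/s_roller.png")
```

```text
(no output)
```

View pics/t_roller.png

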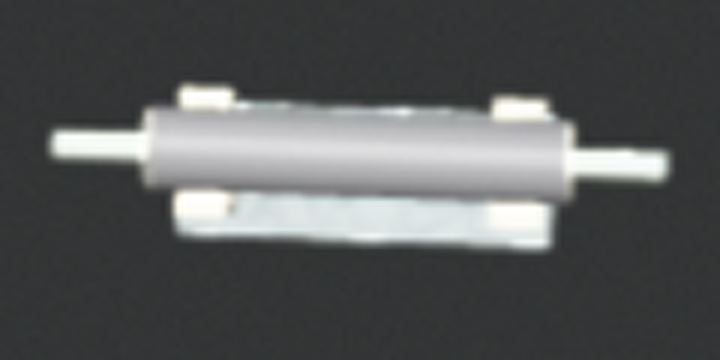

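View pics/t_jar.png

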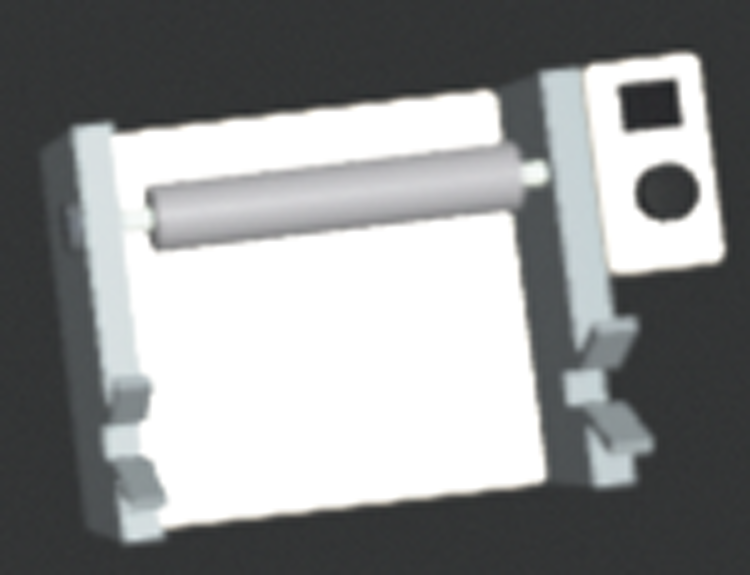

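View pics/s_jar.png

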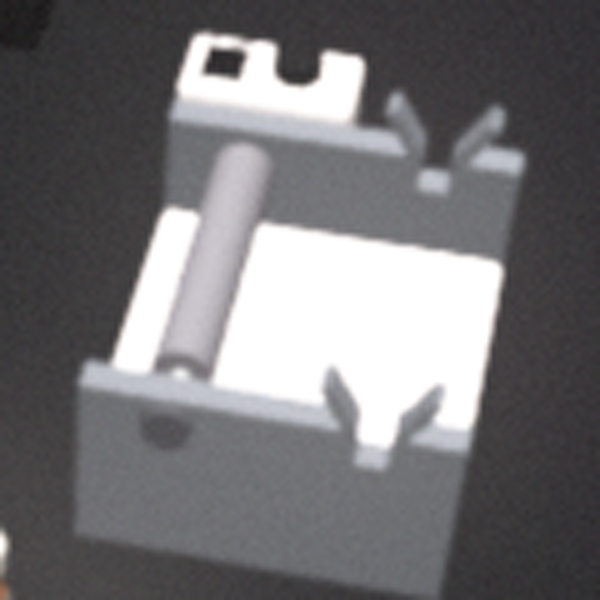

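View pics/s_roller.png

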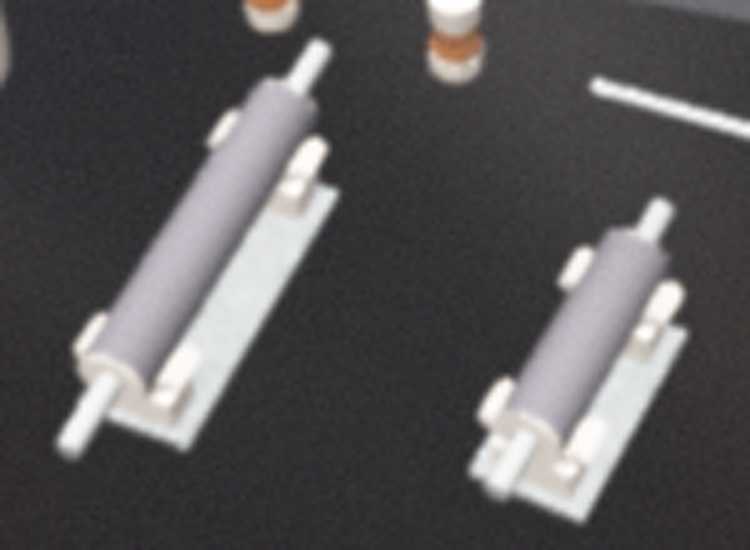

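```bash
cat > h.py <<'E'
import numpy as np,cv2,pickle
def cam(s):
    f=240/np.tan(np.radians(s["vertical_fov"]/2)); E=np.array(s["extrinsics"])
    K=np.array([[f,0,s["cx"]],[0,f,s["cy"]],[0,0,1]]); return K,E
def ray(s,p):
    K,E=cam(s); R=E[:3,:3]; c=-R.T@E[:3,3]
    return c,R.T@np.linalg.solve(K,[p[0],p[1],1.])
def plane(s,p,z):
    c,v=ray(s,p); return c+v*(z-c[2])/v[2]
def tri(s1,p1,s2,p2):
    P1=cam(s1)[0]@cam(s1)[1][:3]; P2=cam(s2)[0]@cam(s2)[1][:3]
    X=cv2.triangulatePoints(P1,P2,np.array(p1,float).reshape(2,1),np.array(p2,float).reshape(2,1)); return (X[:3]/X[3]).ravel()
def uc(x,y,ox,oy,k): return np.array([ox+(x+.5)/k-.5, oy+(y+.5)/k-.5])
def proj(s,X):
    K,E=cam(s); v=K@(E[:3,:3]@X+E[:3,3]); return v[:2]/v[2]
E
python3 - <<'E'
from h import *
np.set_printoptions(precision=1,suppress=True)
d=pickle.load(open("s0.pkl","rb")); T,S=d["top"],d["side"]
def pair(name,tl,tr,sl,sr,z):
    L=plane(T,tl,z);R=plane(T,tr,z);L2=plane(S,sl,z);R2=plane(S,sr,z)
    for t,a,b in (("top",L,R),("side",L2,R2),("tri",tri(T,tl,S,sl),tri(T,tr,S,sr))):
        print(name,t,a,b,"mid",(a+b)/2,"len",np.linalg.norm(a-b),"axis deg",np.degrees(np.arctan2(a[0]-b[0],a[1]-b[1])))
# left in top = +y = lower in side
pair("roller",uc(50,145,235,150,6),uc(669,165,235,150,6),uc(70,443,205,200,5),uc(319,48,205,200,5),45)
pair("body ends",uc(146,147,235,150,6),uc(571,161,235,150,6),uc(112,372,205,200,5),uc(290,92,205,200,5),45)
pair("floor",uc(122,440,385,180,5),uc(585,388,385,180,5),uc(372,457,300,90,5),uc(433,182,300,90,5),80)
pair("fixedaxle",uc(152,218,385,180,5),uc(522,180,385,180,5),uc(180,365,300,90,5),uc(245,155,300,90,5),85)
# base plate/rests; short
g=cv2.cvtColor(T["color"],cv2.COLOR_BGR2GRAY)
E
```

```text
roller top [647.6 294.1  45. ] [641.6  70.4  45. ] mid [644.6 182.3  45. ] len 223.833834656855 axis deg 1.524040855875388
roller side [649.9 289.1  45. ] [643.8  72.4  45. ] mid [646.8 180.8  45. ] len 216.77578486344876 axis deg 1.6035309444557602
roller tri [646.4 292.9  52.5] [643.2  70.7  43.2] mid [644.8 181.8  47.8] len 222.38366901547997 axis deg 0.8290280530840771
body ends top [647.1 259.4  45. ] [642.9 105.7  45. ] mid [645.  182.6  45. ] len 153.68877681547815 axis deg 1.560535583869967
body ends side [649.9 254.6  45. ] [645.   99.7  45. ] mid [647.5 177.2  45. ] len 154.92273790946496 axis deg 1.7834900954657698
body ends tri [646.2 258.5  52.3] [641.5 105.8  53.1] mid [643.9 182.2  52.7] len 152.743485091099 axis deg 1.7596635892106285
floor top [447.7 -59.5  80. ] [ 470.7 -250.9   80. ] mid [ 459.2 -155.2   80. ] len 192.77151853228162 axis deg -6.853208308715895
floor side [449.3 -57.8  80. ] [ 474. -249.   80.] mid [ 461.6 -153.4   80. ] len 192.82583452503368 axis deg -7.351361275304295
floor tri [448.6 -59.6  78.5] [ 472.5 -251.    78.8] mid [ 460.6 -155.3   78.6] len 192.8852816592798 axis deg -7.1038404351564655
fixedaxle top [539.7 -70.9  85. ] [ 556.5 -223.5   85. ] mid [ 548.1 -147.2   85. ] len 153.57040610243507 axis deg -6.275564760637361
fixedaxle side [544.3 -77.   85. ] [ 563.3 -228.8   85. ] mid [ 553.8 -152.9   85. ] len 152.9700422676694 axis deg -7.12481636450809
fixedaxle tri [540.5 -69.   93. ] [ 558.4 -220.4   92.2] mid [ 549.4 -144.7   92.6] len 152.47683269343477 axis deg -6.737083233441817
```

```bash
cat >> h.py <<'E'
from scipy.spatial.transform import Rotation as Ro
def delta(target,axis_deg,R=None):
    """world target TCP, axis angle (deg) of roller +y from world +y toward +x; prints tool-frame shift & spin"""
    from rig import robot
    s=robot.sense(); M=Ro.from_quat(s["ee_rot"]).as_matrix()
    t=M.T@(np.array(target)-s["eef_pos"])
    head=np.degrees(np.arctan2(M[1,1],M[0,1])); w=(-axis_deg-head+90)%180-90
    print("pos",s["eef_pos"].round(1),"heading",head.round(2),"shift",t.round(1),"spin",np.radians(-w).round(4),"F",s["contact_force"].round(1),"gap",round(s["finger_gap"],1),"t",s["t"])
E
python3 -c "
from h import *
delta([645,182,190],1.55)"
```

```text
pos [ 196.9 -539.7  224.3] heading -69.96 shift [ 668.3 -524.4   35.3] spin -1.194 F [ 0.   0.1 -0.2] gap 85.5 t 0.1
```

Emit:
apply_moves([
  {"grip":85,"translation":[20,-16,1],"spin":-0.03},
  {"grip":85,"translation":[60,-47,3],"spin":-0.1},
  {"grip":85,"translation":[105,-82,6],"spin":-0.18},
  {"grip":85,"translation":[150,-118,8],"spin":-0.27},
  {"grip":85,"translation":[195,-153,10],"spin":-0.35},
  {"grip":85,"translation":[240,-188,13],"spin":-0.43},
  {"grip":85,"translation":[285,-224,15],"spin":-0.51},
  {"grip":85,"translation":[330,-259,17],"spin":-0.59},
  {"grip":85,"translation":[375,-294,20],"spin":-0.67},
  {"grip":85,"translation":[420,-330,22],"spin":-0.75},
  {"grip":85,"translation":[465,-365,25],"spin":-0.83},
  {"grip":85,"translation":[510,-400,27],"spin":-0.91},
  {"grip":85,"translation":[555,-435,29],"spin":-0.99},
  {"grip":85,"translation":[600,-471,32],"spin":-1.07},
  {"grip":85,"translation":[635,-498,34],"spin":-1.14},
  {"grip":85,"translation":[657,-515,35],"spin":-1.18},
  {"grip":85,"translation":[668,-524,36],"spin":-1.194},
  {"grip":85,"translation":[668,-524,36],"spin":-1.194},
  {"grip":85,"translation":[668,-524,36],"spin":-1.194},
])

```text
t: 2.48
eef_pos: [644.6, 179.9, 189.1]
ee_rot: [0.717, 0.697, -0.0, -0.0]
contact_force: [-0.5, -0.8, -0.7]
finger_gap: 84.8
```

Run:
```python
from h import *
from rig import eyes
delta([645,182,100],1.55)
d={n:eyes.snapshot(n) for n in("top","side")}
pickle.dump(d,open("s1.pkl","wb"))
a=d["top"]["color"][130:230,220:370];b=d["side"]["color"][150:310,180:380]
cv2.imwrite("pics/b.png",np.hstack([cv2.resize(a,(400,267)),cv2.resize(b,(400,267*400//400))]))
```

```text
pos [644.6 179.9 189.1] heading -1.62 shift [ 2.1  0.4 89.1] spin -0.0013 F [-0.5 -0.8 -0.7] gap 84.8 t 2.475
```

View pics/b.png

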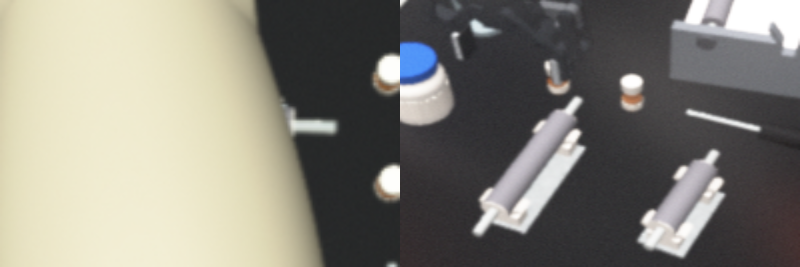

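Emit:
apply_moves([
  {"grip":85,"translation":[1,0,15],"spin":0},
  {"grip":85,"translation":[2,0,40],"spin":0},
  {"grip":85,"translation":[2,0,65],"spin":0},
  {"grip":85,"translation":[2,0,85],"spin":0},
  {"grip":85,"translation":[2,0,100],"spin":0},
  {"grip":85,"translation":[2,0,105],"spin":0},
  {"grip":85,"translation":[2,0,105],"spin":0},
])

```text
t: 3.45
eef_pos: [645.1, 182.9, 84.0]
ee_rot: [0.717, 0.697, -0.0, -0.0]
contact_force: [-0.3, -0.7, 0.0]
finger_gap: 84.9
```

Run:
```python
from h import *
from rig import eyes
delta([645,182,40],1.55)
s=eyes.snapshot("side")
cv2.imwrite("pics/c.png",cv2.resize(s["color"][150:310,180:380],None,fx=4,fy=3.75))
```

```text
pos [645.1 182.9  84. ] heading -1.56 shift [-0.9 -0.  44. ] spin -0.0001 F [-0.3 -0.7  0. ] gap 84.9 t 3.45
```

View pics/c.png

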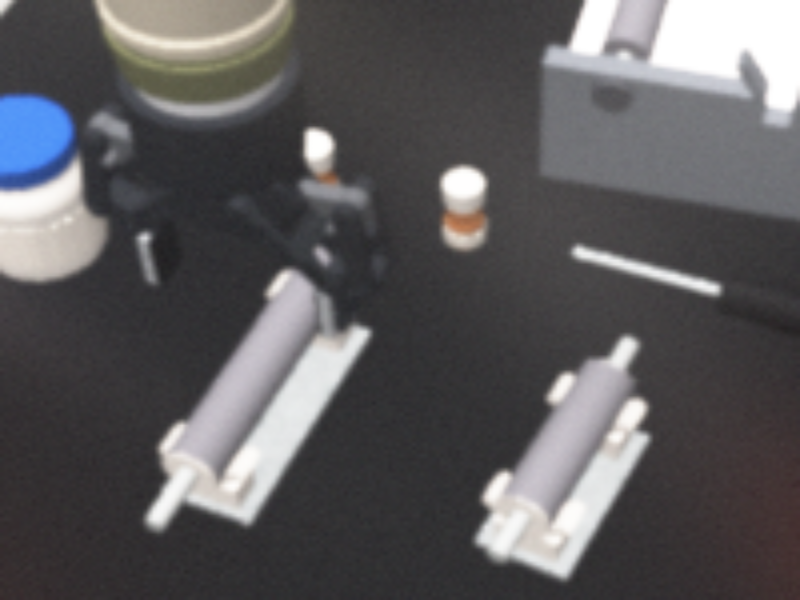

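Emit:
apply_moves([
  {"grip":85,"translation":[-1,0,15],"spin":0},
  {"grip":85,"translation":[-1,0,30],"spin":0},
  {"grip":85,"translation":[-1,0,40],"spin":0},
  {"grip":85,"translation":[-1,0,44],"spin":0},
  {"grip":85,"translation":[-1,0,44],"spin":0},
  {"grip":50,"translation":[-1,0,44],"spin":0},
  {"grip":36,"translation":[-1,0,44],"spin":0},
  {"grip":36,"translation":[-1,0,44],"spin":0},
  {"grip":36,"translation":[-1,0,44],"spin":0},
], force=40)

```text
t: 4.62
eef_pos: [645.1, 182.0, 40.3]
ee_rot: [0.717, 0.697, 0.0, 0.0]
contact_force: [-0.4, 0.0, -0.9]
finger_gap: 36.1
```

Emit:
apply_moves([
  {"grip":32,"translation":[0,0,0],"spin":0},
  {"grip":28,"translation":[0,0,0],"spin":0},
  {"grip":25,"translation":[0,0,0],"spin":0},
  {"grip":25,"translation":[0,0,0],"spin":0},
  {"grip":25,"translation":[0,0,0],"spin":0},
], force=40)

```text
t: 5.25
eef_pos: [646.0, 182.0, 40.7]
ee_rot: [0.717, 0.697, 0.001, 0.001]
contact_force: [4.2, -0.3, 1.3]
finger_gap: 26.8
```

Run:
```python
from h import *
from rig import eyes
delta([645,182,40],1.55)
s=eyes.snapshot("side")
cv2.imwrite("pics/d.png",cv2.resize(s["color"][170:310,200:360],None,fx=5,fy=4.25))
```

```text
pos [646.  182.   40.7] heading -1.55 shift [ 0.  -1.   0.6] spin -0.0001 F [ 4.2 -0.3  1.3] gap 26.8 t 5.25
```

View pics/d.png

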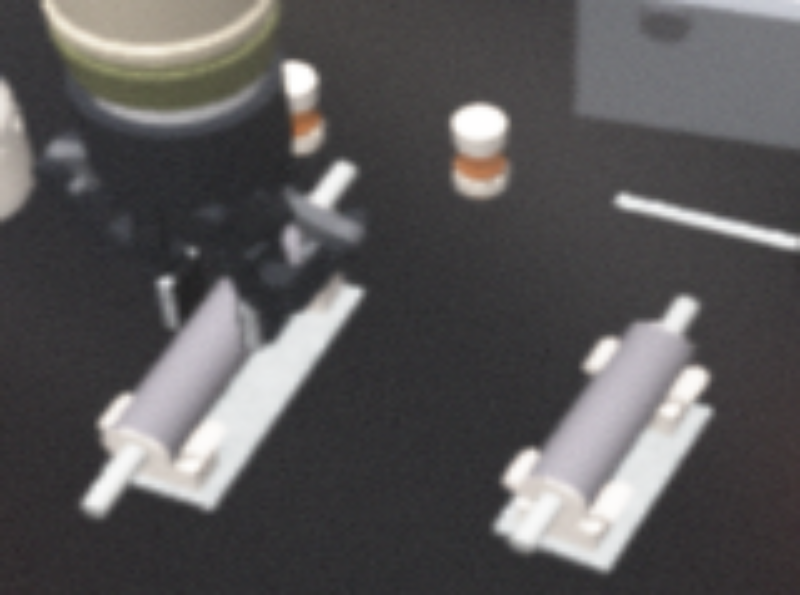

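Emit:
apply_moves([
  {"grip":15,"translation":[0,0,0],"spin":0},
  {"grip":15,"translation":[0,0,0],"spin":0},
  {"grip":15,"translation":[0,0,-3],"spin":0},
  {"grip":15,"translation":[0,0,-8],"spin":0},
  {"grip":15,"translation":[0,0,-18],"spin":0},
  {"grip":15,"translation":[0,0,-30],"spin":0},
  {"grip":15,"translation":[0,0,-40],"spin":0},
  {"grip":15,"translation":[0,0,-40],"spin":0},
  {"grip":15,"translation":[0,0,-40],"spin":0},
], force=50)

```text
t: 6.42
eef_pos: [644.9, 182.0, 80.0]
ee_rot: [0.717, 0.697, -0.0, -0.0]
contact_force: [0.2, -0.5, -3.5]
finger_gap: 26.8
```

Run:
```python
from h import *
from rig import eyes
delta([645,182,40],1.55)
s=eyes.snapshot("side"); pickle.dump(s,open("s2.pkl","wb"))
cv2.imwrite("pics/e.png",cv2.resize(s["color"][160:300,200:360],None,fx=5,fy=4.25))
```

```text
pos [644.9 182.   80. ] heading -1.55 shift [ 0.1  0.1 40. ] spin 0.0001 F [ 0.2 -0.5 -3.5] gap 26.8 t 6.425
```

View pics/e.png

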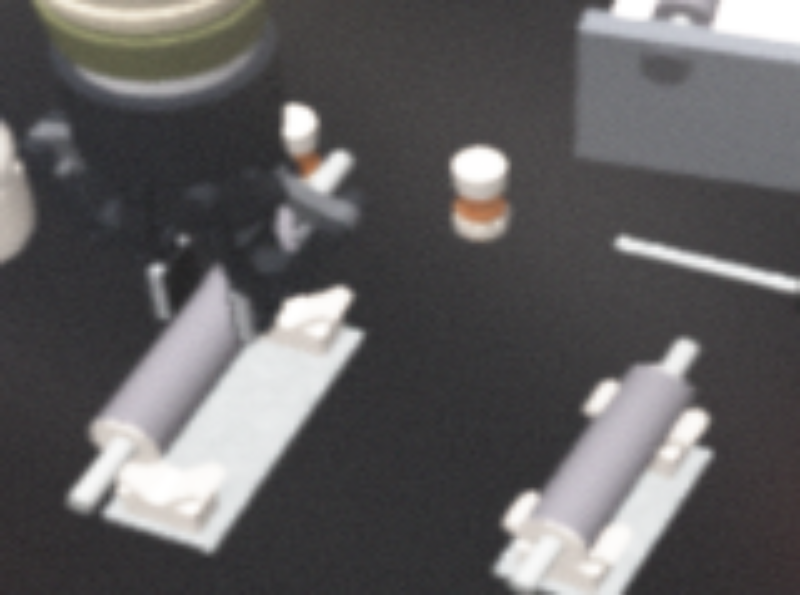

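Emit:
apply_moves([
  {"grip":15,"translation":[0,0,-10],"spin":0},
  {"grip":15,"translation":[0,0,-30],"spin":0},
  {"grip":15,"translation":[0,0,-55],"spin":0},
  {"grip":15,"translation":[0,0,-80],"spin":0},
  {"grip":15,"translation":[0,0,-100],"spin":0},
  {"grip":15,"translation":[0,0,-110],"spin":0},
  {"grip":15,"translation":[0,0,-110],"spin":0},
])

```text
t: 7.35
eef_pos: [645.5, 182.1, 190.8]
ee_rot: [0.717, 0.698, 0.001, 0.0]
contact_force: [0.4, 0.6, -2.6]
finger_gap: 26.5
```

Run:
```python
from h import *
delta([460.3,-155,190],-7.0)
```

```text
pos [645.5 182.1 190.8] heading -1.55 shift [-341.9 -176.     0.5] spin -0.1491 F [ 0.4  0.6 -2.6] gap 26.5 t 7.35
```

Emit:
apply_moves([
  {"grip":15,"translation":[-7,-4,0],"spin":0},
  {"grip":15,"translation":[-25,-13,0],"spin":-0.01},
  {"grip":15,"translation":[-50,-26,0],"spin":-0.02},
  {"grip":15,"translation":[-80,-41,0],"spin":-0.03},
  {"grip":15,"translation":[-110,-57,0],"spin":-0.045},
  {"grip":15,"translation":[-140,-72,0],"spin":-0.06},
  {"grip":15,"translation":[-170,-88,0],"spin":-0.075},
  {"grip":15,"translation":[-200,-103,0],"spin":-0.09},
  {"grip":15,"translation":[-230,-118,0],"spin":-0.1},
  {"grip":15,"translation":[-260,-134,0],"spin":-0.115},
  {"grip":15,"translation":[-290,-149,0],"spin":-0.13},
  {"grip":15,"translation":[-315,-162,0],"spin":-0.14},
  {"grip":15,"translation":[-332,-171,0],"spin":-0.149},
  {"grip":15,"translation":[-340,-175,0],"spin":-0.149},
  {"grip":15,"translation":[-342,-176,0],"spin":-0.149},
  {"grip":15,"translation":[-342,-176,0],"spin":-0.149},
  {"grip":15,"translation":[-342,-176,0],"spin":-0.149},
])

```text
t: 9.48
eef_pos: [460.1, -154.6, 190.0]
ee_rot: [0.662, 0.749, 0.0, -0.0]
contact_force: [-0.6, -0.1, -2.7]
finger_gap: 26.8
```

Run:
```python
from h import *
from rig import eyes
delta([460.3,-155,130],-7.0)
d={n:eyes.snapshot(n) for n in("top","side")}
pickle.dump(d,open("s3.pkl","wb"))
cv2.imwrite("pics/f_t.png",cv2.resize(d["top"]["color"][180:330,370:570],None,fx=4,fy=4,interpolation=cv2.INTER_CUBIC))
cv2.imwrite("pics/f_s.png",cv2.resize(d["side"]["color"][50:210,280:440],None,fx=3.75,fy=3.75,interpolation=cv2.INTER_CUBIC))
```

```text
pos [ 460.1 -154.6  190. ] heading 7.04 shift [-0.4  0.1 60. ] spin 0.0007 F [-0.6 -0.1 -2.7] gap 26.8 t 9.475
```

View pics/f_t.png

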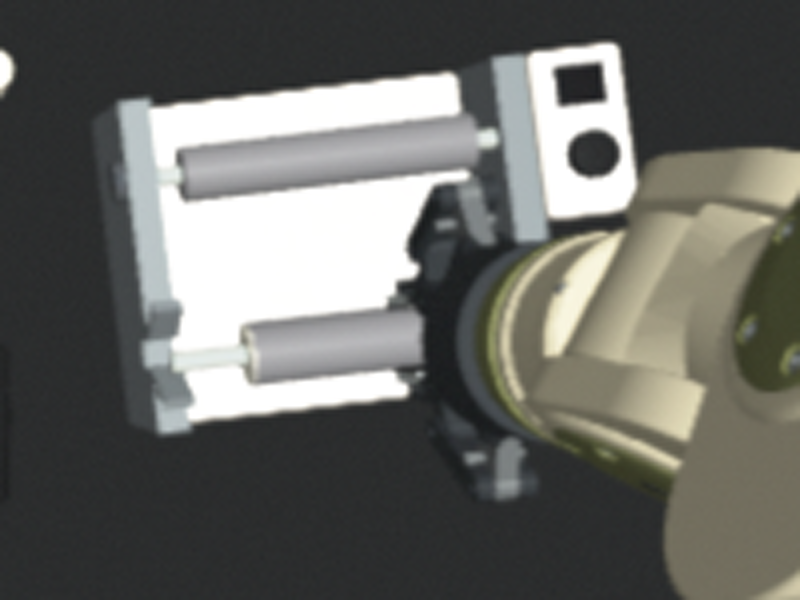

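View pics/f_s.png

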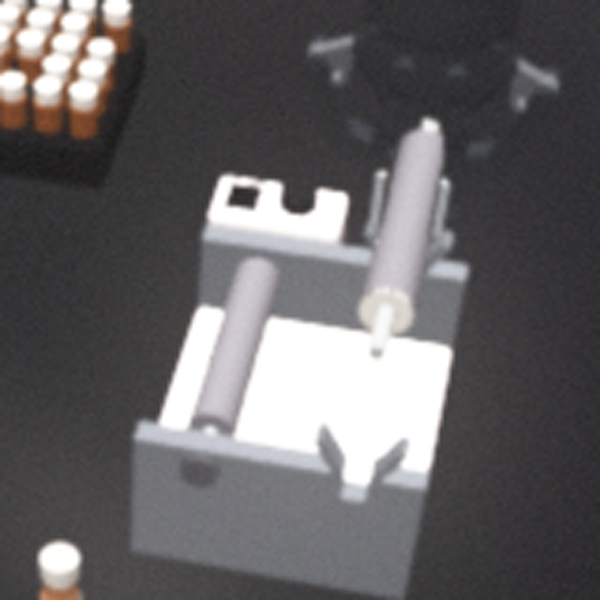

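Run:
```python
from h import *
np.set_printoptions(precision=1,suppress=True)
d=pickle.load(open("s3.pkl","rb")); T,S=d["top"],d["side"]
tl=uc(172,358,370,180,4); sl=uc(377,350,280,50,3.75); sr=uc(430,123,280,50,3.75)
tb=uc(247,354,370,180,4); tm=uc(420,337,370,180,4)
print("tri tip",tri(T,tl,S,sl))
for z in(188,194,200): 
  a,b=plane(S,sl,z),plane(S,sr,z);print(z,"top tip",plane(T,tl,z),"side tips",a,b,"mid",(a+b)/2,np.linalg.norm(a-b),np.degrees(np.arctan2(*(a-b)[:2])))
e,f=plane(T,tb,194),plane(T,tm,194); print("body",e,f,np.degrees(np.arctan2(*(e-f)[:2])))
u=np.array([np.sin(np.radians(-7)),np.cos(np.radians(-7)),0]); c=np.array([460.1,-154.6,194.3])
print("expect",c+110*u,c-110*u, "px top",proj(T,c+110*u),"meas",tl,"px side",proj(S,c+110*u),sl,proj(S,c-110*u),sr)
```

```text
tri tip [447.2 -45.4 196.3]
188 top tip [447.1 -46.9 188. ] side tips [448.7 -55.3 188. ] [ 475.1 -267.3  188. ] mid [ 461.9 -161.3  188. ] 213.58925554127111 -7.097076171499855
194 top tip [447.3 -45.8 194. ] side tips [447.5 -48.2 194. ] [ 473.6 -258.1  194. ] mid [ 460.5 -153.1  194. ] 211.50105204729198 -7.097076171499861
200 top tip [447.4 -44.6 200. ] side tips [446.3 -41.  200. ] [ 472.1 -248.9  200. ] mid [ 459.2 -144.9  200. ] 209.41284855331307 -7.097076171499858
body [449.4 -80.  194. ] [ 457.7 -159.   194. ] -6.060142288860002
expect [446.7 -45.4 194.3] [ 473.5 -263.8  194.3] px top [412.5 269.4] meas [412.6 269.1] px side [380.2 143.8] [380.2 143. ] [395.   80.9] [394.3  82.4]
```

Emit:
apply_moves([
  {"grip":15,"translation":[0,0,8],"spin":0},
  {"grip":15,"translation":[0,0,25],"spin":0},
  {"grip":15,"translation":[0,0,42],"spin":0},
  {"grip":15,"translation":[0,0,58],"spin":0},
  {"grip":15,"translation":[0,0,70],"spin":0},
  {"grip":15,"translation":[0,0,77],"spin":0},
  {"grip":15,"translation":[0,0,82],"spin":0},
  {"grip":15,"translation":[0,0,86],"spin":0},
  {"grip":15,"translation":[0,0,86],"spin":0},
  {"grip":15,"translation":[0,0,86],"spin":0},
])

```text
t: 10.82
eef_pos: [460.1, -155.3, 104.4]
ee_rot: [0.663, 0.749, 0.0, 0.0]
contact_force: [-0.6, 0.2, -2.3]
finger_gap: 26.7
```

Run:
```python
from h import *
from rig import eyes
delta([460.3,-155,81],-7.0)
d={n:eyes.snapshot(n) for n in("top","side")}
pickle.dump(d,open("s4.pkl","wb"))
a=cv2.resize(d["top"]["color"][220:300,380:460],(395,395),interpolation=cv2.INTER_CUBIC)
b=cv2.resize(d["side"]["color"][90:190,320:420],(395,395),interpolation=cv2.INTER_CUBIC)
cv2.imwrite("pics/g.png",np.hstack([a,b]))
```

```text
pos [ 460.1 -155.3  104.4] heading 6.99 shift [ 0.3  0.2 23.4] spin -0.0002 F [-0.6  0.2 -2.3] gap 26.7 t 10.825
```

View pics/g.png

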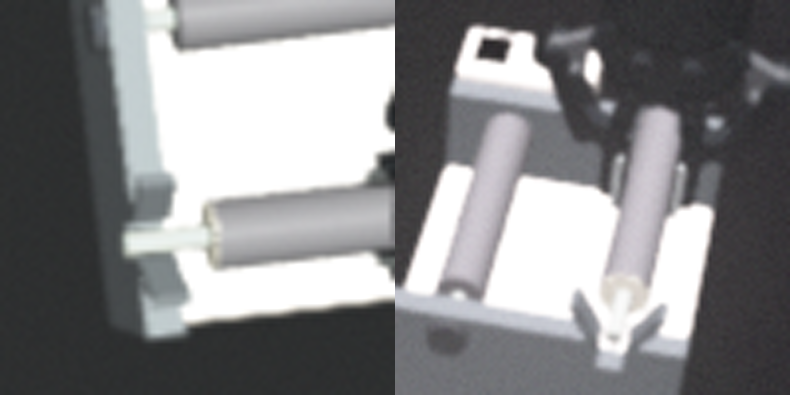

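The axle end sits centred between the left flares in both crops (top at about (150,240), side at about (615,340)). I'll lower slowly from here.

Emit:
apply_moves([
  {"grip":15,"translation":[0,0,3],"spin":0},
  {"grip":15,"translation":[0,0,6],"spin":0},
  {"grip":15,"translation":[0,0,9],"spin":0},
  {"grip":15,"translation":[0,0,11],"spin":0},
  {"grip":15,"translation":[0,0,13],"spin":0},
  {"grip":15,"translation":[0,0,15],"spin":0},
  {"grip":15,"translation":[0,0,17],"spin":0},
  {"grip":15,"translation":[0,0,19],"spin":0},
  {"grip":15,"translation":[0,0,20],"spin":0},
  {"grip":15,"translation":[0,0,20],"spin":0},
])

```text
t: 12.18
eef_pos: [459.9, -155.2, 84.0]
ee_rot: [0.663, 0.749, -0.0, 0.0]
contact_force: [0.4, 0.3, -2.4]
finger_gap: 26.5
```

Emit:
apply_moves([
  {"grip":15,"translation":[0,0,1],"spin":0},
  {"grip":15,"translation":[0,0,2],"spin":0},
  {"grip":15,"translation":[0,0,2.5],"spin":0},
  {"grip":15,"translation":[0,0,3],"spin":0},
  {"grip":15,"translation":[0,0,3],"spin":0},
])

```text
t: 12.8
eef_pos: [459.9, -155.2, 81.1]
ee_rot: [0.663, 0.749, -0.0, 0.0]
contact_force: [-0.0, 0.1, -2.0]
finger_gap: 26.5
```

Emit:
apply_moves([
  {"grip":15,"translation":[0,0,0.5],"spin":0},
  {"grip":15,"translation":[0,0,1],"spin":0},
  {"grip":15,"translation":[0,0,1],"spin":0},
])

```text
t: 13.18
eef_pos: [460.0, -155.2, 80.6]
ee_rot: [0.663, 0.749, 0.0, 0.0]
contact_force: [-1.0, 0.4, 4.7]
finger_gap: 26.2
```

Emit:
apply_moves([
  {"grip":26,"translation":[0,0,0],"spin":0},
  {"grip":29,"translation":[0,0,0],"spin":0},
  {"grip":32,"translation":[0,0,0],"spin":0},
  {"grip":38,"translation":[0,0,0],"spin":0},
  {"grip":46,"translation":[0,0,0],"spin":0},
  {"grip":54,"translation":[0,0,0],"spin":0},
  {"grip":56,"translation":[0,0,0],"spin":0},
  {"grip":56,"translation":[0,0,0],"spin":0},
], force=20)

```text
t: 14.18
eef_pos: [459.9, -155.2, 80.1]
ee_rot: [0.663, 0.749, -0.0, 0.0]
contact_force: [-0.0, 0.3, -0.2]
finger_gap: 56.2
```

Run:
```python
from h import *
from rig import eyes
delta([460.3,-155,81],-7.0)
s=eyes.snapshot("side")
cv2.imwrite("pics/h.png",cv2.resize(s["color"][70:190,300:420],(600,600),interpolation=cv2.INTER_CUBIC))
```

```text
pos [ 459.9 -155.2   80.1] heading 6.99 shift [ 0.1  0.4 -0.9] spin -0.0002 F [-0.   0.3 -0.2] gap 56.2 t 14.175
```

View pics/h.png

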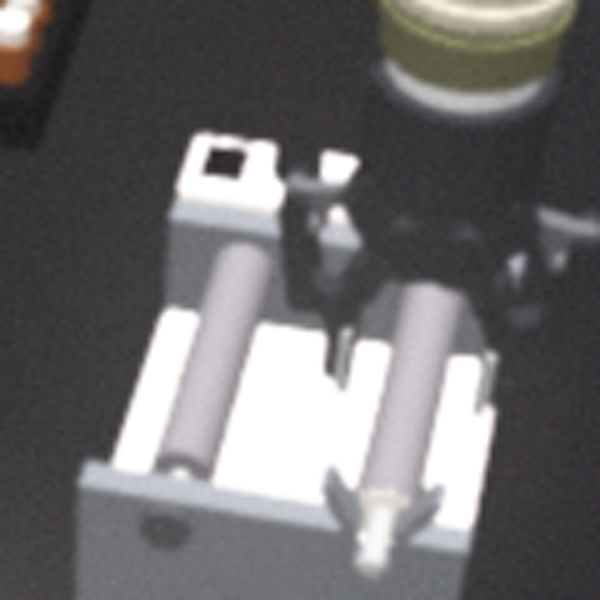

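The picture shows the near axle end on the slot floor at about (375,540), with the jaws open and clear on both sides. Next I'll back straight up, then move aside for a check.

Emit:
apply_moves([
  {"grip":56,"translation":[0,0,-6],"spin":0},
  {"grip":56,"translation":[0,0,-20],"spin":0},
  {"grip":56,"translation":[0,0,-45],"spin":0},
  {"grip":56,"translation":[0,0,-75],"spin":0},
  {"grip":56,"translation":[0,0,-105],"spin":0},
  {"grip":56,"translation":[0,0,-130],"spin":0},
  {"grip":56,"translation":[-20,0,-145],"spin":0},
  {"grip":56,"translation":[-60,0,-150],"spin":0},
  {"grip":56,"translation":[-100,0,-150],"spin":0},
  {"grip":56,"translation":[-140,0,-150],"spin":0},
  {"grip":56,"translation":[-180,0,-150],"spin":0},
  {"grip":56,"translation":[-220,0,-150],"spin":0},
  {"grip":56,"translation":[-245,0,-150],"spin":0},
  {"grip":56,"translation":[-250,0,-150],"spin":0},
  {"grip":56,"translation":[-250,0,-150],"spin":0},
])

```text
t: 16.1
eef_pos: [490.2, -402.9, 230.5]
ee_rot: [0.663, 0.749, 0.0, -0.0]
contact_force: [-0.6, 0.3, -0.4]
finger_gap: 55.7
```

Run:
```python
from h import *
from rig import eyes
delta([460.3,-155,81],-7.0)
d={n:eyes.snapshot(n) for n in("top","side")}
pickle.dump(d,open("s5.pkl","wb"))
cv2.imwrite("pics/i_t.png",cv2.resize(d["top"]["color"][180:295,385:535],None,fx=5,fy=5,interpolation=cv2.INTER_CUBIC))
cv2.imwrite("pics/i_s.png",cv2.resize(d["side"]["color"][90:210,300:420],None,fx=5,fy=5,interpolation=cv2.INTER_CUBIC))
cv2.imwrite("pics/i_f.png",d["top"]["color"])
```

```text
pos [ 490.2 -402.9  230.5] heading 6.98 shift [249.7   0.4 149.6] spin -0.0003 F [-0.6  0.3 -0.4] gap 55.7 t 16.1
```

View pics/i_t.png

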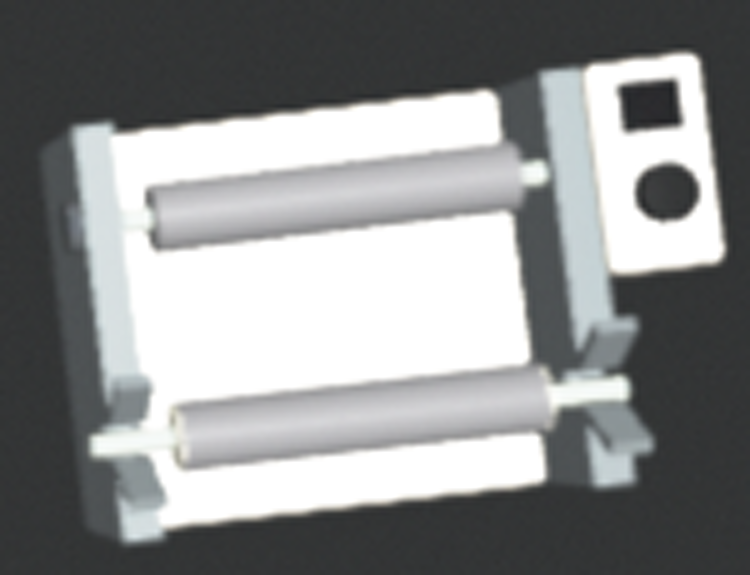

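View pics/i_s.png

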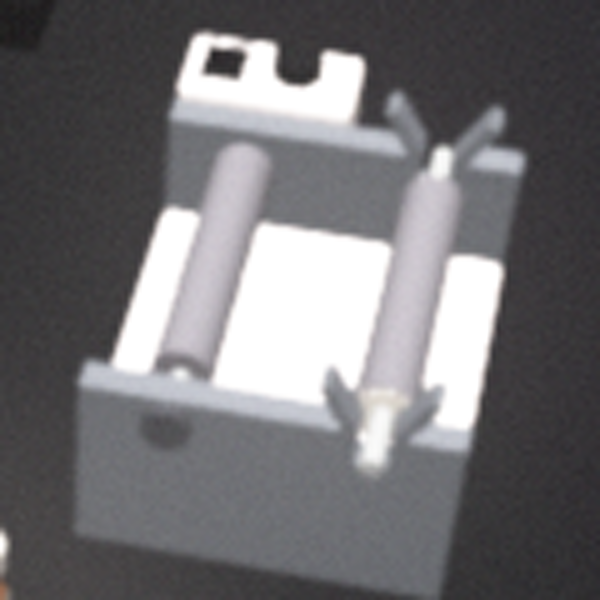

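View pics/i_f.png

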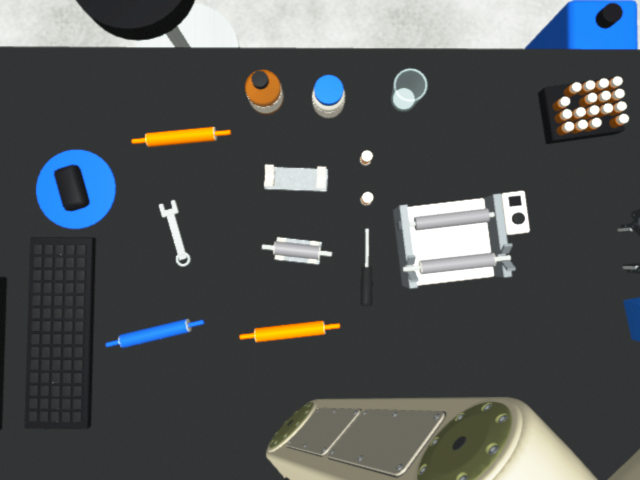

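Both axle ends are in their slots, and the roller is level and parallel to the fitted one. I'll check the end heights numerically, then hand in.

Run:
```python
from h import *
from rig import robot
np.set_printoptions(precision=1,suppress=True)
d=pickle.load(open("s5.pkl","rb")); T,S=d["top"],d["side"]
a=tri(T,uc(92,446,385,180,5),S,uc(369,468,300,90,5)); b=tri(T,uc(629,389,385,180,5),S,uc(443,150,300,90,5))
print(a,b,(a+b)/2,np.linalg.norm(a-b))
for k in (110,-110):
    u=np.array([np.sin(np.radians(-7)),np.cos(np.radians(-7)),0])*k+[460,-155.2,85]
    print("expected px side",proj(S,u),"top",proj(T,u))
print("meas side",uc(369,468,300,90,5),uc(443,150,300,90,5),"top",uc(92,446,385,180,5),uc(629,389,385,180,5))
print(robot.close_job())
```

```text
[446.5 -46.   85.2] [ 472.4 -265.9   87.1] [ 459.5 -155.9   86.2] 221.43724137247295
expected px side [374.  183.3] top [402.9 268.1]
expected px side [388.4 120.6] top [509.1 255.9]
meas side [373.4 183.2] [388.2 119.6] top [403.  268.8] [510.4 257.4]
the job is handed in; nothing more can be done
None
```

The long roller is fitted in the jar roller's empty slots and the job is handed in, at about 16 s of the 38 s allowed. I gripped it at its middle, lowered it slowly, let go, and moved the arm clear up and to the side.

- **Seating:** the tool felt the slot floor (about 7 N change) at 80.6 mm, where 80.7 mm was expected. After release, the two axle ends measured 85.2 and 87.1 mm high, against a nominal 85 mm and a camera accuracy of about 2 mm. The end-to-end length came out at 221 mm against 220 mm.
- **Rest of the scene:** the last pictures show both axle ends in their slots, the short roller still in its rest, and nothing else visibly moved.
- **Disagreements:** the gripper read about 26.8 mm on the 30 mm roller, and I did not establish why; the grip held without visible slip. The far axle end reads about 2 mm high. I took that as picking error, because both end positions were within about 2 pixels of a fully seated roller.

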